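# Clear and peel the top lens tray, and show it over the light panel

## Robot

A 6-joint arm with a two-finger parallel gripper is mounted at the origin on the work surface. World frame = base frame: x ahead of the robot, y to its left, z up, the work surface at z = 0. Lengths are in m, angles in rad, forces in N, time in s.
With the tool pointing down it reaches from about 0.375 to 0.9 m from the base axis. Payload 3.1 kg.
Tool frame: the origin (TCP) lies at the very end of the fingers, on their centre line; the grasp point (between the pads) lies 19 mm behind it (grasp_offset is the distance from the TCP to the grasp point, in m); z points along the fingers, y is the direction in which the jaws open and shut (so a half turn about z gives the same grasp; the last joint's range is limited). The gripper opens to 87 mm and grips with 3 to 60 N. Pads are 19 mm wide; open, the fingers measure 117 mm over their backs; the gripper's body (75 mm by 190 mm) begins 51 mm behind the grasp point.
Start: joints at [1.125, 0.527, 1.433, -0, 1.181, -0.178], TCP at [0.165, 0.603, 0.223] pointing down, gripper open.
Joint ranges: [-3.08, 3.08], [-0.75, 2.2], [0.22, 2.44], [-1.43, 4.57], [0, 2.65], [-2.85, 2.85]. Speed limits (rad/s): [2.79, 2.79, 3.14, 3.14, 3.14, 3.14].

## Interface

Orientations are given as a 3x3 rotation matrix whose columns are the frame's x, y, z axes.
In Python, from bench import * gives the robot as it stands. Calls block until the motion is done:
- move_pose(position, orientation): joint-space move of the TCP to a pose.
- move_linear(position, velocity=0.15, rotation=None, until_force=None): straight line of the TCP; rotation=None keeps the orientation; velocity is the mean speed in m/s. With until_force (N) it stops when the force on the tool has changed by that much, and returns True; else False.
- move_j(angles): joint-space move.
- set_gripper(opening): finger opening in m; the grip force is fixed at half the most; returns when the fingers have stopped.
- wait(seconds).
- solve_ik(position, orientation): joint angles nearest the present ones, or None.
- state(): the state.
- get_image(name): name is "side" or "top" or "wrist"; returns (picture, depth): 400x640x3 uint8, red, green, blue; 400x640 float32, m along the optical axis (not along the pixel's ray), 0 where there is no reading.
- camera_model(name): a dict with "fx", "fy", "cx", "cy" (pixels), "R" (3x3) and "t" (3): a world point X has camera coordinates R X + t; the wrist camera has in their place "T_tool_cam" (4x4, takes a point from camera to tool coordinates, whose origin is the TCP and whose axes are the flange's). Camera axes: x right, y down, z forward; pixel columns grow to the right and rows downward; lengths in m; the calibration is good to about 2 mm. A picture is of the moment at which its call begins: read the wrist's pose just before it. camera_model takes no time and is no camera call.
A pose or a line that the arm cannot do raises Unreachable and nothing moves.
- job_done(): hands the job in, once; it reports no verdict.
The state is a dict: "t": time; "joint_pos": joint angles; "dq": joint speeds; "joint_efforts": joint torques, N m; "eef_pos": TCP position; "tcp_rot": TCP orientation; "wrist_force": force on the tool from outside, world axes, zero at the start; "wrist_torque": the same for the moment, N m; "finger_gap": finger opening in m.
Only numpy, scipy, OpenCV 4.12 (cv2) and the standard library are available. Lean on these libraries where they do the work, as an engineer would, in place of code of your own. Each camera call takes 0.05 s, during which the arm holds its last target.

## Task

Stand the two lens barrels from the top tray upright in the open boxes of their own colour. Then peel the emptied top tray off the stack it clings to: lift its blue lug so that this corner comes up first and the opposite corner comes away last, with the full black tray below staying seated, and leave the spare barrel, the jar and the screwdriver alone. Finish holding the tray by its lug, still and roughly level, centred over the light panel and about 150 mm above it; do not put it down or let go.

Things in the scene. Friction and masses are not known exactly. Their poses are not given: they have to be found in the camera images.
- tray_lug (a point): Grip point of the blue lug standing up at one corner of the light blue-grey top tray, at (+60, +43) mm from the tray's middle in its x, y, 40 mm above its underside, 24 mm above its rim; the lug goes 12 mm higher. Lug: upright plate 10 mm thick, 28 mm long; its long direction lies +0.62 rad from the tray's x axis (about z), outward over the corner. Axes are the tray's.
- tray_centre (a point): Middle of the top tray, 8 mm above its underside. Tray: rim 150 x 110 mm outside (x, y), 140 x 100 mm inside, rim top 16 mm and inner floor 4 mm above the underside; 120 g; z up. Its underside (134 x 94 mm) sits 6 mm deep in the second tray with 3 mm play all round.
- tray_far_corner (a point): Bottom corner of the top tray diagonally opposite the lug, at (-67, -47) mm from the tray's middle, on its underside: the corner about which the tray tips while it is peeled. Axes are the tray's.
- second_tray: Black tray full of lenses, directly under the top tray and of the same outline (150 x 110 mm), 800 g, loose. Origin at the centre of its underside, 24 mm above the bench; it is 18 mm high; the top tray's underside lies 12 mm above this origin. It stands on further dark trays that are fixed.
- red_barrel_centre (a point): Centre (half-way up) of the steel lens barrel with a red band and red top ring: an upright cylinder 28 mm in diameter, 50 mm high, about 90 g, standing on the floor of the top tray. z is its axis.
- green_barrel_centre (a point): Centre of the steel lens barrel with a green band and green top ring; same size as the red one, also standing in the top tray, about 56 mm from the red one (centre to centre), both near the long midline of the tray.
- red_box: Open red box fixed to the bench, 110 x 110 mm outside, 30 mm high, walls 4 mm, floor 4 mm thick. Origin at the centre of its underside, on the bench.
- green_box: Open green box fixed to the bench, same size as the red box. Origin at the centre of its underside.
- panel_top (a point): Centre of the top face of the flat white light panel with a black frame, 180 x 180 mm, 10 mm thick, fixed to the bench.
- yellow_barrel_centre (a point): Centre of a spare steel lens barrel with a yellow band, standing on the bench: 28 mm in diameter, 50 mm high. To be left alone.
- jar: Small amber jar with a white cap, 44 mm in diameter, 55 mm high, on the bench. Origin under its centre. To be left alone.
- driver: Small screwdriver, 140 mm long, lying on the bench along its x axis. To be left alone.
- top_tray: The top tray; origin under its centre. It clings: two sprung rubber pads in the second tray's rim, at x = -50 mm in the tray frame on both long sides (away from the lug), squeeze its foot, 4 to 5 N drag each until the foot has risen 6 mm there. A level straight pull takes about 10 N and can bring the second tray along; tipped up by the lug about the opposite corner it parts with about 3 N, free at 0.25 rad.
Mind the look-alikes: they are no part of the job. Of the things that look like the red_box, the middle-sized one is meant.

How it is judged:
By the outcome, as a careful person would: the job done as asked, in the order asked, and still so for the second after the job is handed in, while the arm keeps its last pose, push and grip.
It also fails if it takes over 72 s, if anything falls off the work surface, if the arm or the gripper's body presses on something with over 40 N, if the wrist force passes 120 N, or if a joint passes its speed limit or range.

## Working session

There is one attempt and no reset: what is moved stays moved. The work goes in short steps, each a Python script; the robot and the scene stay as the last script left them, time stands still between calls to the robot, and variables do not carry over. Pictures are saved under pics/ and viewed, and the job is handed in when it is done.

```bash
ls; mkdir -p pics
python3 - <<'E'
from bench import *
import cv2,numpy as np
s=state(); print(s)
for n in ["top","side","wrist"]:
    im,d=get_image(n); cv2.imwrite(f"pics/{n}0.png",im[:,:,::-1]); np.save(f"pics/{n}0.npy",d); np.save(f"pics/{n}0i.npy",im)
    print(n,camera_model(n))
E
```

```text
pics
{'t': 0.0, 'joint_pos': array([ 1.12449052e+00,  5.28450971e-01,  1.43390763e+00, -2.01645774e-05,
        1.18139156e+00, -1.78479336e-01]), 'dq': array([-1.73299012e-03,  1.54332604e-04,  3.54160184e-05,  6.49573617e-04,
        1.25963881e-03,  1.87575293e-03]), 'joint_efforts': array([-1.24405702e-03, -4.40055907e+01, -1.76587254e+01,  6.31486997e-02,
        5.85576030e-02, -1.91385629e-04]), 'eef_pos': array([0.1650396 , 0.60205318, 0.22157928]), 'tcp_rot': array([[-9.64350234e-01,  2.64627646e-01, -9.14430532e-04],
       [ 2.64628974e-01,  9.64348322e-01, -1.95422701e-03],
       [ 3.64687056e-04, -2.12654409e-03, -9.99997672e-01]]), 'wrist_force': array([-0.16263243,  0.18262343,  1.19424476]), 'wrist_torque': array([0.02183565, 0.03333955, 0.00782073]), 'finger_gap': 0.08694416420531158}
top {'fx': 434.1694136937977, 'fy': 434.1694136937977, 'cx': 326.01401382132406, 'cy': 205.3210079708627, 'R': array([[ 0.02088483, -0.99972746, -0.01043261],
       [-0.99678148, -0.0200132 , -0.0776283 ],
       [ 0.07739835,  0.01202028, -0.99692778]]), 't': array([0.05429152, 0.5136329 , 1.26293535])}
side {'fx': 454.5526650593957, 'fy': 454.5526650593957, 'cx': 317.3988364449369, 'cy': 201.3304857062914, 'R': array([[ 0.81716628, -0.57632928, -0.00915641],
       [-0.34715092, -0.47941323, -0.80600818],
       [ 0.46013641,  0.66182136, -0.59183356]]), 't': array([-0.38825097,  0.27422615,  0.79491543])}
wrist {'fx': 347.27399700051086, 'fy': 347.27399700051086, 'cx': 319.15321345753154, 'cy': 196.6561805728928, 'T_tool_cam': array([[ 9.76197966e-04, -9.63076931e-01, -2.69224576e-01,
         7.30273712e-02],
       [ 9.99998380e-01,  1.34721944e-03, -1.19335160e-03,
        -3.60944634e-04],
       [ 1.51199398e-03, -2.69222975e-01,  9.63076686e-01,
        -1.61902804e-01],
       [ 0.00000000e+00,  0.00000000e+00,  0.00000000e+00,
         1.00000000e+00]])}
```

View pics/top0.png

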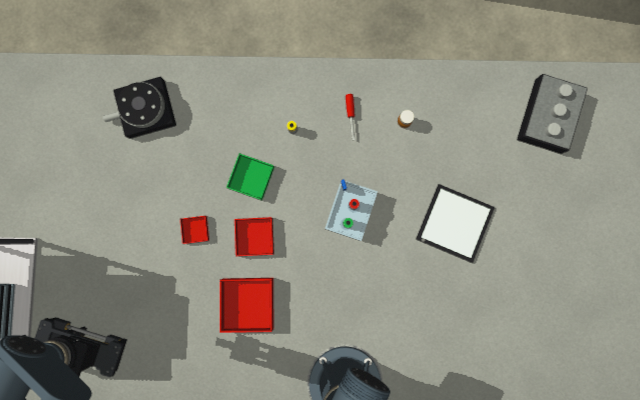

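View pics/side0.png

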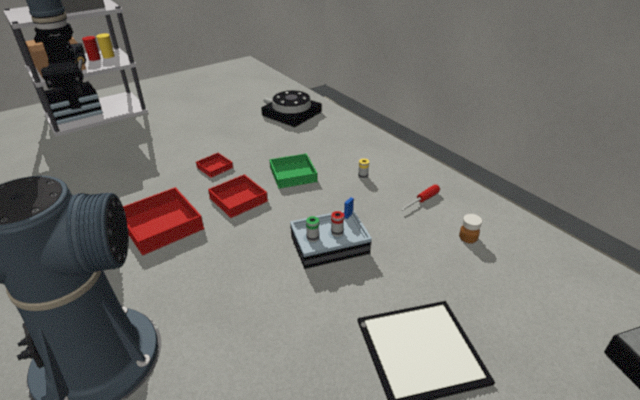

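View pics/wrist0.png

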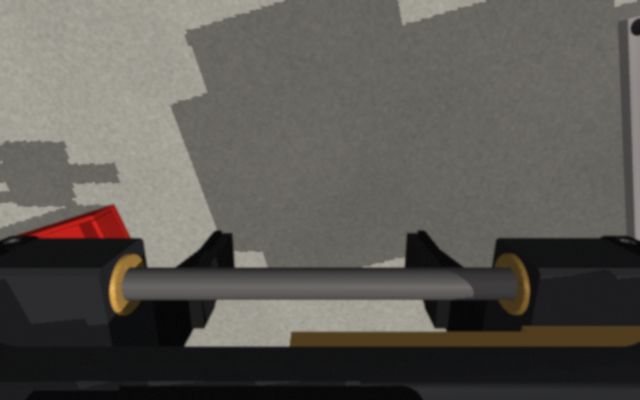

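The top view shows the tray near pixel (352,210), its lug at (343,185), and the red and green barrels at (354,204) and (348,223). The green box is at (251,177) and the panel at (456,223). There are three red boxes, at (195,230), (254,237) and (247,305); the middle-sized one is (254,237).

```bash
cat > h.py <<'E'
import numpy as np,cv2
from bench import *
def ray(n,u,v,z,cm=None):
    c=cm or camera_model(n); R,t=c["R"],c["t"]
    C=-R.T@t; d=R.T@np.array([(u-c["cx"])/c["fx"],(v-c["cy"])/c["fy"],1]); return C+d*(z-C[2])/d[2]
def wristcam(s):
    c=dict(camera_model("wrist")); T=np.eye(4);T[:3,:3]=s["tcp_rot"];T[:3,3]=s["eef_pos"]
    W=np.linalg.inv(T@c["T_tool_cam"]); c["R"]=W[:3,:3];c["t"]=W[:3,3]; return c
def hsv(im): return cv2.cvtColor(im,cv2.COLOR_RGB2HSV).astype(int)
def masks(im):
    h=hsv(im);H,S,V=h[...,0],h[...,1],h[...,2]
    return dict(red=((H<8)|(H>172))&(S>150)&(V>90),green=(H>50)&(H<85)&(S>110)&(V>60),blue=(H>100)&(H<125)&(S>150)&(V>70),
      tray=(H>90)&(H<115)&(S>15)&(S<110)&(V>140),white=(V>215)&(S<40))
def blobs(m,amin=8):
    n,l,st,c=cv2.connectedComponentsWithStats(m.astype(np.uint8),connectivity=8)
    return [(st[i],c[i],l==i) for i in range(1,n) if st[i][4]>=amin]
E
python3 - <<'E'
from h import *
for n in ["top","side"]:
    im=np.load(f"pics/{n}0i.npy");d=np.load(f"pics/{n}0.npy"); c=camera_model(n)
    for k,m in masks(im).items():
        for st,ce,mm in blobs(m):
            z=dict(red=.09,green=.09,blue=.08,tray=.052,white=.01)[k] if st[4]<400 or k not in("red","green") else .03
            dd=np.median(d[mm]); u,v=ce
            P=c["R"].T@(np.array([(u-c["cx"])/c["fx"]*dd,(v-c["cy"])/c["fy"]*dd,dd])-c["t"])
            rc=cv2.minAreaRect(np.argwhere(mm)[:,::-1].astype(np.float32)); 
            W=np.array([ray(n,*p,z)[:2] for p in cv2.boxPoints(rc)]).round(3).tolist()
            print(n,k,st,ce.round(1),"ray",ray(n,u,v,z).round(4),"dep",P.round(4),W if st[4]>150 else "")
E
python3 - <<'E'
import cv2
im=cv2.imread('pics/top0.png')[150:270,310:410]; a=cv2.resize(im,None,fx=4,fy=4,interpolation=cv2.INTER_NEAREST)
im=cv2.imread('pics/side0.png')[180:280,280:380]; b=cv2.resize(im,(400,400),interpolation=cv2.INTER_NEAREST)
b=cv2.copyMakeBorder(b,0,80,0,0,0); cv2.imwrite('pics/crop.png',cv2.hconcat([a,b]))
E
```

```text
top red [346  94   9  23 165] [349.6 104.9] ray [0.7948 0.003  0.09  ] dep [8.156e-01 4.000e-04 2.410e-02] [[0.826, 0.016], [0.828, -0.005], [0.763, -0.01], [0.762, 0.011]]
top red [349 199  10  10  61] [353.7 203.6] ray [ 0.5134 -0.0132  0.09  ] dep [ 0.5134 -0.0132  0.0902] 
top red [181 216  27  28 616] [194.4 229.3] ray [0.4334 0.4488 0.03  ] dep [0.4339 0.4571 0.0035] [[0.464, 0.494], [0.475, 0.42], [0.402, 0.407], [0.391, 0.481]]
top red [ 235  217   38   39 1360] [253.9 236.4] ray [0.4162 0.2733 0.03  ] dep [0.4163 0.2777 0.0052] [[0.472, 0.331], [0.474, 0.222], [0.363, 0.219], [0.361, 0.327]]
top red [ 220  278   52   55 2670] [246.4 304.5] ray [0.2198 0.2886 0.03  ] dep [0.2163 0.2929 0.0072] [[0.294, 0.368], [0.297, 0.22], [0.144, 0.215], [0.14, 0.362]]
top green [ 227  154   47   46 1372] [250.1 176.4] ray [0.5928 0.2905 0.03  ] dep [0.5963 0.2952 0.0054] [[0.559, 0.36], [0.663, 0.328], [0.627, 0.221], [0.524, 0.254]]
top green [343 218  10  10  71] [347.7 222.6] ray [0.4599 0.0027 0.09  ] dep [0.4599 0.0027 0.0912] 
top blue [342 180   5  10  31] [343.6 184.6] ray [0.5676
[... 2491 characters left out ...]
392 0.0541] 
side tray [290 219  25  35 311] [302.  237.8] ray [0.4389 0.0047 0.052 ] dep [0.442  0.0096 0.047 ] [[0.447, 0.066], [0.481, 0.062], [0.437, -0.045], [0.407, -0.039]]
side tray [344 220  27  23 289] [354.9 233.6] ray [ 0.5388 -0.0505  0.052 ] dep [ 0.5441 -0.0444  0.0452] [[0.549, 0.0], [0.596, -0.034], [0.547, -0.09], [0.503, -0.058]]
side tray [319 222  22  26 328] [327.  235.9] ray [ 0.4856 -0.0216  0.052 ] dep [ 0.4917 -0.0134  0.0433] [[0.48, 0.02], [0.521, 0.021], [0.492, -0.061], [0.454, -0.06]]
side white [ 366  306  118   91 6704] [422.1 350.7] ray [ 0.4684 -0.3252  0.01  ] dep [ 0.4663 -0.3266  0.0133] [[0.43, -0.219], [0.624, -0.288], [0.515, -0.418], [0.355, -0.354]]
```

View pics/crop.png

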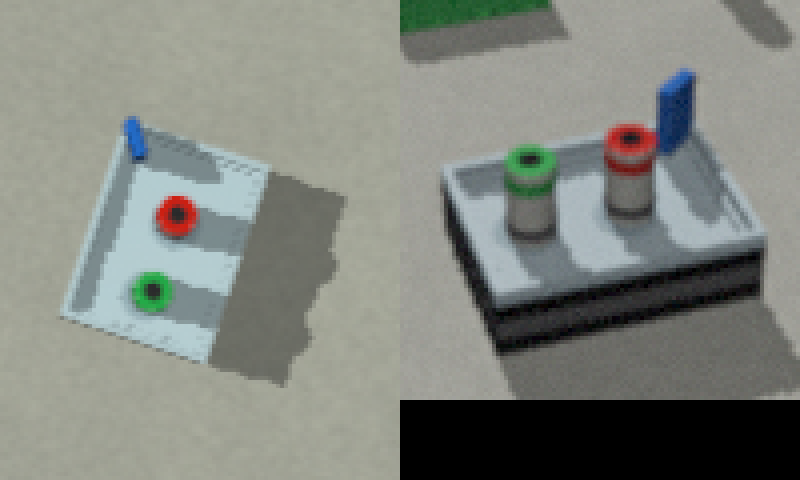

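The tray rim rectangle measures 149 x 109 mm with yaw about -0.286. The predicted lug position agrees with the blue blob to about 1 mm. The top and side views differ by about 5 mm on the ring tops, so I'll take one wrist view over the tray to refine.

```bash
cat >> h.py <<'E'
def down(a,tilt=0):
    c,s=np.cos(a),np.sin(a)
    return np.array([[c,s,0],[s,-c,0],[0,0,-1.]])
E
python3 - <<'E'
from h import *
a=-0.286
for p in [(.43,.012,.26),(.5134,-.0132,.053),(.5677,.0168,.057),(.4175,.275,.02),(.5935,.291,.02)]:
    for aa in (a,a+np.pi,.334,.334+np.pi):
        q=solve_ik(np.array(p),down(aa)); print(p,round(aa,2),None if q is None else np.round(q,2))
move_pose(np.array([.43,.012,.26]),down(a)); wait(.3)
s=state(); print(s["t"],s["eef_pos"],s["wrist_force"])
im,d=get_image("wrist"); cv2.imwrite("pics/w1.png",im[:,:,::-1]); np.save("pics/w1i.npy",im);np.save("pics/w1d.npy",d)
c=wristcam(s); np.savez("pics/w1c.npz",R=c["R"],t=c["t"])
for k,m in masks(im).items():
    for st,ce,mm in blobs(m,60):
        z=dict(red=.09,green=.09,blue=.08,tray=.052,white=.01)[k]
        rc=cv2.minAreaRect(np.argwhere(mm)[:,::-1].astype(np.float32))
        print(k,st,ce.round(1),ray(0,*ce,z,c).round(4),np.median(d[mm]),[ray(0,*p,z,c)[:2].round(4).tolist() for p in cv2.boxPoints(rc)])
E
```

```text
(0.43, 0.012, 0.26) -0.29 [-0.23  0.21  1.85 -0.    1.08  1.62]
(0.43, 0.012, 0.26) 2.86 [-0.23  0.21  1.85 -0.    1.08 -1.52]
(0.43, 0.012, 0.26) 0.33 [-0.23  0.21  1.85 -0.    1.08  1.  ]
(0.43, 0.012, 0.26) 3.48 [-0.23  0.21  1.85 -0.    1.08 -2.14]
(0.5134, -0.0132, 0.053) -0.29 [-0.24  0.66  1.84 -0.    0.64  1.61]
(0.5134, -0.0132, 0.053) 2.86 [-0.24  0.66  1.84 -0.    0.64 -1.53]
(0.5134, -0.0132, 0.053) 0.33 [-0.24  0.66  1.84 -0.    0.64  0.99]
(0.5134, -0.0132, 0.053) 3.48 [-0.24  0.66  1.84 -0.    0.64 -2.15]
(0.5677, 0.0168, 0.057) -0.29 [-0.17  0.69  1.7  -0.    0.75  1.69]
(0.5677, 0.0168, 0.057) 2.86 [-0.17  0.69  1.7  -0.    0.75 -1.45]
(0.5677, 0.0168, 0.057) 0.33 [-0.17  0.69  1.7  -0.    0.75  1.07]
(0.5677, 0.0168, 0.057) 3.48 [-0.17  0.69  1.7  -0.    0.75 -2.07]
(0.4175, 0.275, 0.02) -0.29 [ 0.36  0.71  1.89 -0.    0.54  2.22]
(0.4175, 0.275, 0.02) 2.86 [ 0.36  0.71  1.89 -0.    0.54 -0.93]
(0.4175, 0.275, 0.02) 0.33 [ 0.36  0.71  1.89 -0.    0.54  1.6 ]
(0.4175, 0.275, 0.02) 3.48 [ 0.36  0.71  1.89 -0.    0.54 -1.55]
(0.5935, 0.291, 0.02) -0.29 [ 0.29  0.83  1.
[... 823 characters left out ...]
 [[0.6291, 0.2456], [0.6079, 0.1731], [0.5234, 0.2152], [0.5463, 0.2936]]
green [307 128  28  29 538] [320.3 142. ] [4.636e-01 4.000e-04 9.000e-02] 0.3298661 [[0.4796, 0.0088], [0.4725, -0.0156], [0.447, -0.0085], [0.4543, 0.0164]]
blue [260  14  24  32 319] [271.4  29.7] [0.5714 0.0149 0.08  ] 0.30625564 [[0.5837, 0.0232], [0.5857, 0.0147], [0.5593, 0.0063], [0.5571, 0.0149]]
tray [ 264   21  113  152 8149] [323.  99.] [ 0.5006 -0.0135  0.052 ] 0.3678648 [[0.5865, 0.0212], [0.5561, -0.0829], [0.4113, -0.0474], [0.4453, 0.0691]]
white [  515     0   125   118 13012] [583.4  59.2] [ 0.4603 -0.3032  0.01  ] 0.38485023 [[0.5407, -0.2382], [0.5037, -0.3651], [0.3786, -0.3598], [0.4189, -0.2218]]
```

View pics/w1.png

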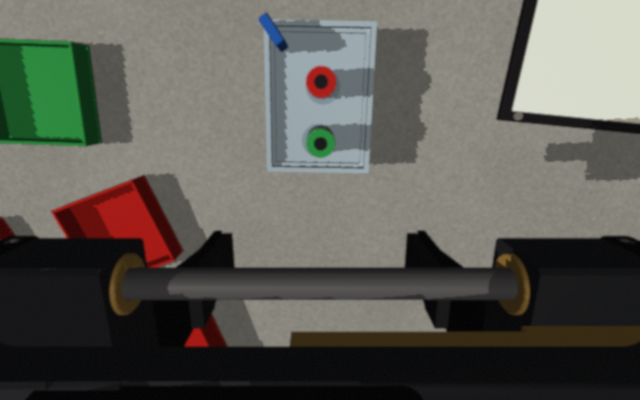

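The wrist view shows the red ring at (321,82), the green ring at (320,142) and the lug at (271,30). These match the top view to within 4 mm, so I'll average the two. Red barrel first.

```bash
cat >> h.py <<'E'
A=-0.286
def pick(x,y):
    set_gripper(.055)
    move_pose(np.array([x,y,.15]),down(A))
    hit=move_linear(np.array([x,y,.053]),velocity=.1,until_force=6)
    set_gripper(0.0); s=state(); print("grasp",hit,s["t"],s["finger_gap"],s["eef_pos"])
    move_linear(np.array([x,y,.20]),velocity=.15); s=state(); print("lift gap",s["finger_gap"],s["wrist_force"].round(2))
def place(x,y):
    move_pose(np.array([x,y,.16]),down(A))
    move_linear(np.array([x,y,.026]),velocity=.15)
    wait(.2)
    hit=move_linear(np.array([x,y,.013]),velocity=.02,until_force=3); s=state(); print("down",hit,s["eef_pos"].round(4))
    set_gripper(.055)
    p=s["eef_pos"]; move_linear(np.array([x,y,.16]),velocity=.15); print(state()["t"],state()["wrist_force"].round(2))
E
python3 - <<'E'
from h import *
pick(.515,-.0145)
im,d=get_image("side"); cv2.imwrite("pics/s2.png",im[:,:,::-1])
E
```

```text
grasp False 5.9833 0.02714476870661458 [ 0.51510931 -0.01451022  0.05314381]
lift gap 0.026983563090873772 [-0.04  0.15 -0.95]
```

View pics/s2.png

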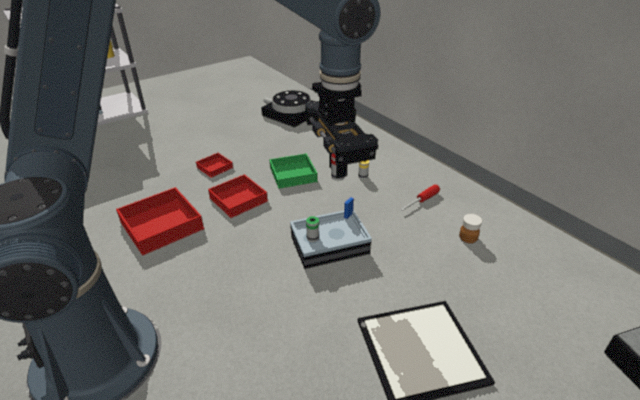

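The red barrel is held (near (340,165)) and the tray is undisturbed. I'll place it, then do the green one.

Run:
```python
from h import *
place(.4175,.275)
im,d=get_image("side"); cv2.imwrite("pics/s3.png",im[:,:,::-1])
pick(.462,.0015)
place(.5935,.291)
im,d=get_image("side"); cv2.imwrite("pics/s4.png",im[:,:,::-1])
```

```text
down True [0.4175 0.2751 0.0171]
11.9667 [ 0.84 -1.43  0.09]
grasp False 15.025 0.027192853885246372 [0.46211032 0.00147086 0.05317281]
lift gap 0.027327311327852263 [ 0.38  0.24 -0.59]
down True [0.5935 0.291  0.0172]
20.9917 [-0.06  0.51  0.09]
```

View pics/s4.png

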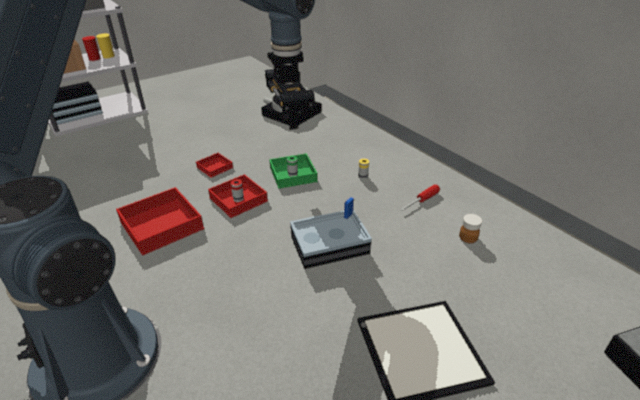

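Both barrels stand in their boxes, red at (237,188) and green at (292,165), with the floor felt at the expected height. Next is a closer look at the empty tray and lug.

Run:
```python
from h import *
move_pose(np.array([.478,-.002,.24]),down(A)); wait(.3)
s=state(); im,d=get_image("wrist"); cv2.imwrite("pics/w5.png",im[:,:,::-1]); np.save("pics/w5i.npy",im);np.save("pics/w5d.npy",d)
c=wristcam(s); np.savez("pics/w5c.npz",R=c["R"],t=c["t"]); print(s["t"])
im2,d2=get_image("top"); cv2.imwrite("pics/t5.png",im2[:,:,::-1])
m=masks(im)
for st,ce,mm in blobs(m["blue"],60): 
    ys,xs=np.where(mm); X=np.stack([xs,ys],1)
    # depth points
    P=np.array([c["R"].T@(np.array([(u-c["cx"])/c["fx"]*d[v,u],(v-c["cy"])/c["fy"]*d[v,u],d[v,u]])-c["t"]) for u,v in X if d[v,u]>0])
    top=P[P[:,2]>P[:,2].max()-.006]; print("blue",st,ce,"z",np.percentile(P[:,2],[0,50,100]).round(4),"top mean",top.mean(0).round(4),len(top))
    w,V=np.linalg.eigh(np.cov(top[:,:2].T)); print("dir",np.arctan2(V[1,1],V[0,1]),"ext",(top[:,:2]@V[:,1]).ptp() if hasattr(top,'ptp') else np.ptp(top[:,:2]@V[:,1]),np.ptp(top[:,:2]@V[:,0]))
cv2.imwrite("pics/w5b.png",cv2.resize(im[0:230,200:420,::-1],None,fx=3,fy=2.6))
```

```text
22.575
blue [259  73  25  30 350] [271.32        87.66571429] z [0.0446 0.0875 0.0897] top mean [0.5704 0.0138 0.0875] 347
dir -2.8181724415695646 ext 0.02685341623849047 0.009694140768239046
```

View pics/w5.png

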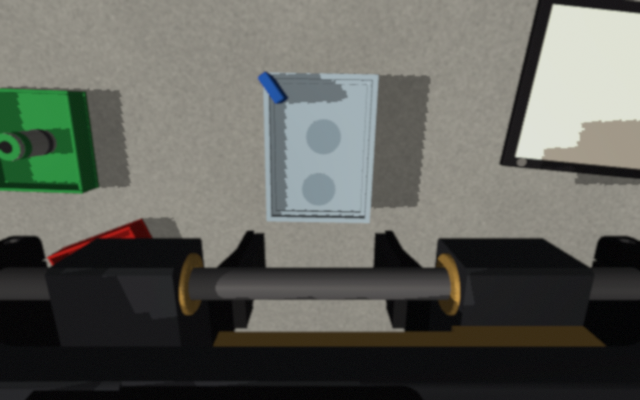

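The lug's top is at pixel (271,88): depth height 0.0875 (expected 0.088), size 27x10 mm, direction 0.323. The wrist and top cameras differ by about 3 mm. The placed barrels' positions are known along the jaw axis from the gripper, so I'll use them to calibrate that bias.

Run:
```python
from h import *
im=cv2.imread("pics/t5.png")[:,:,::-1]; 
cv2.imwrite("pics/t5c.png",cv2.resize(np.ascontiguousarray(im[140:270,220:380,::-1]),None,fx=4,fy=4,interpolation=0))
h=hsv(im); 
# dark hole / grey side approach: print local patches
for name,(x,y),K in (("red",(.4175,.275),"red"),("green",(.5935,.291),"green")):
    c=camera_model("top"); p=c["R"]@np.array([x,y,.054])+c["t"]; print(name,"expected px",c["fx"]*p[0]/p[2]+c["cx"],c["fy"]*p[1]/p[2]+c["cy"])
z=np.load("pics/w5c.npz"); c=dict(camera_model("wrist"));c["R"]=z["R"];c["t"]=z["t"]
p=c["R"]@np.array([.5935,.291,.054])+c["t"]; print("wrist green exp",c["fx"]*p[0]/p[2]+c["cx"],c["fy"]*p[1]/p[2]+c["cy"])
w=cv2.imread("pics/w5.png"); cv2.imwrite("pics/w5g.png",cv2.resize(w[100:200,0:110],None,fx=6,fy=6,interpolation=0))
```

```text
red expected px 251.90001785392658 235.93981420560124
green expected px 248.46341501048545 174.97219675842598
wrist green exp 4.5710306639138025 146.8725216728534
```

View pics/t5c.png

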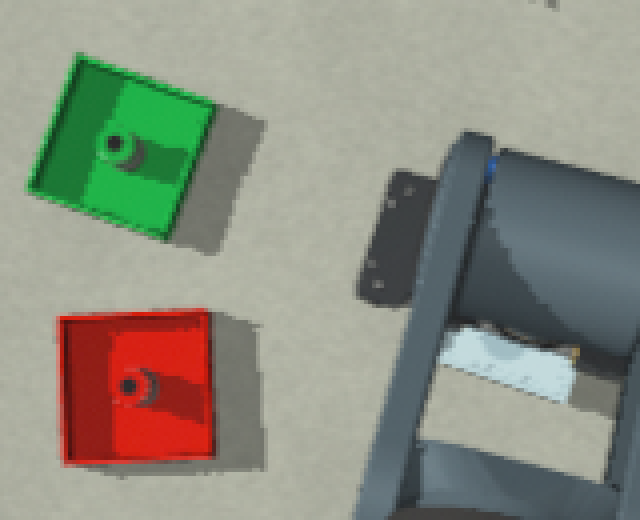

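View pics/w5g.png

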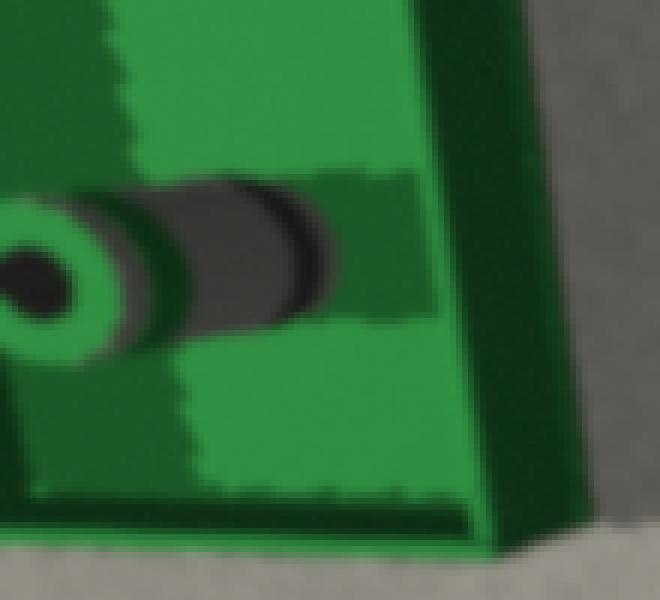

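With the placed barrel as reference, the wrist camera reads about 1.4 mm off along the jaw axis, and the top camera is about 2-3 mm short in x. The corrected lug position is (0.570, 0.0152). I'll check the arc is reachable, then grip.

```bash
cat >> h.py <<'E'
from scipy.spatial.transform import Rotation as Ro
AL=.328; YT=AL-.62; LUG=np.array([.570,.0152]); TZ=.058
def R2(y): return np.array([[np.cos(y),-np.sin(y)],[np.sin(y),np.cos(y)]])
CEN=LUG-R2(YT)@np.array([.060,.043])
PIV=np.r_[CEN+R2(YT)@np.array([-.067,-.047]),.036]
D=np.array([np.cos(AL),np.sin(AL),0]); N=np.cross(D,[0,0,1])
def arc(th,flip=0,lift=0):
    R=Ro.from_rotvec(N*th).as_matrix()
    return PIV+R@(np.r_[LUG,TZ]-PIV)+[0,0,lift], R@down(AL+flip)
E
python3 - <<'E'
from h import *
print(CEN,PIV)
for f in (0,np.pi):
    for th in (0,.15,.32): 
        q=solve_ik(*arc(th,f)); print(f,th,None if q is None else q.round(2))
# approach
p,R=arc(0); set_gripper(.04)
move_pose(p+[0,0,.08],R); move_linear(p+[0,0,.035],velocity=.1); wait(.3)
s=state(); print(s["t"],s["eef_pos"].round(4),s["wrist_force"].round(2))
im,d=get_image("wrist"); cv2.imwrite("pics/w6.png",im[:,:,::-1])
im,d=get_image("side"); cv2.imwrite("pics/s6.png",cv2.resize(im[120:300,220:440,::-1],None,fx=3,fy=3))
E
```

```text
[ 0.50016147 -0.00870772] [ 0.42246777 -0.03443105  0.036     ]
0 0 [-0.17  0.69  1.7  -0.    0.75  1.07]
0 0.15 [-0.22  0.62  1.81  0.14  0.59  0.91]
0 0.32 [-0.28  0.55  1.94  0.45  0.42  0.56]
3.141592653589793 0 [-0.17  0.69  1.7  -0.    0.75 -2.07]
3.141592653589793 0.15 [-0.22  0.62  1.81  0.14  0.59 -2.23]
3.141592653589793 0.32 [-0.28  0.55  1.94  0.45  0.42 -2.58]
24.7917 [0.5704 0.0152 0.0936] [0.55 0.   0.73]
```

View pics/w6.png

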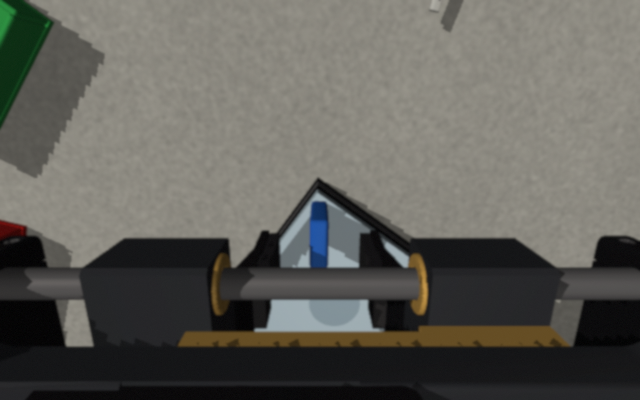

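View pics/s6.png

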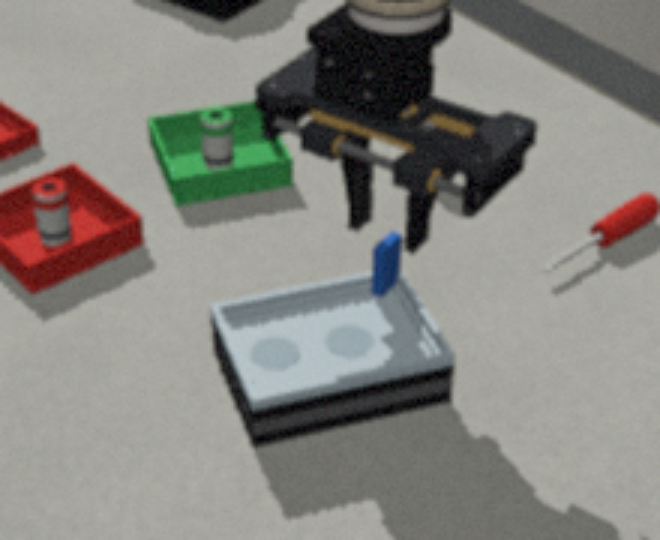

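The lug sits midway between the fingers (u≈319, fingers at 265 and 372) and parallel to the pads. I'll descend and close.

Run:
```python
from h import *
p,R=arc(0)
hit=move_linear(p,velocity=.06,until_force=6); wait(.2); s=state(); print(hit,s["eef_pos"].round(4),s["wrist_force"].round(2))
set_gripper(.013); wait(.2); s=state(); print(s["finger_gap"],s["wrist_force"].round(2))
set_gripper(0); wait(.2); s=state(); print(s["t"],s["finger_gap"],s["wrist_force"].round(2),s["wrist_torque"].round(2))
im,d=get_image("side"); cv2.imwrite("pics/s7.png",cv2.resize(im[120:300,220:440,::-1],None,fx=3,fy=3))
```

```text
False [0.5703 0.0152 0.0584] [-1.03 -0.26  0.17]
0.012929571313142632 [0.03 0.87 0.47]
27.25 0.009822165319571564 [-0.67  0.38 -0.02] [-0.04  0.19 -0.19]
```

View pics/s7.png

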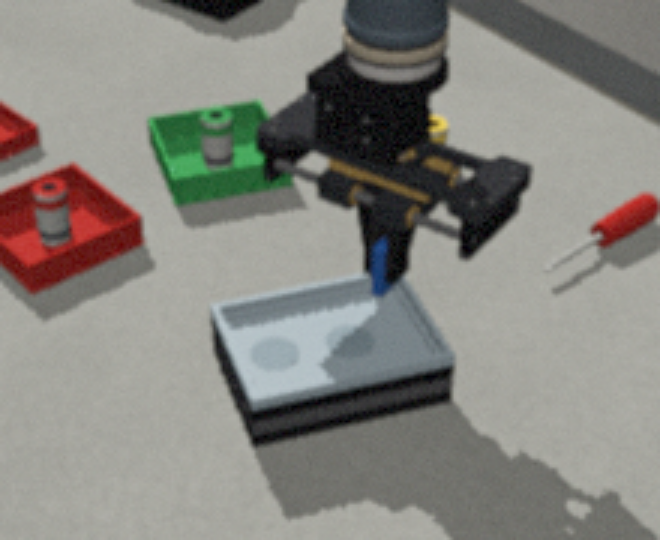

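The lug is gripped (gap 9.8 mm) with almost no side force. I'll peel along the arc and watch the forces.

Run:
```python
from h import *
for i,th in enumerate(np.arange(.03,.165,.03)):
    p,R=arc(th); move_linear(p,velocity=.03,rotation=R); s=state()
    print(th.round(2),round(s["t"],2),s["wrist_force"].round(2),s["wrist_torque"].round(2),round(s["finger_gap"],4))
    if abs(s["wrist_force"]).max()>20: print("STOP"); break
im,d=get_image("side"); cv2.imwrite("pics/s8.png",cv2.resize(im[120:300,220:440,::-1],None,fx=3,fy=3))
```

```text
0.03 27.61 [ 0.48  2.12 -2.16] [ 0.15  0.09 -0.16] 0.0099
0.06 27.92 [ 0.04  1.71 -2.68] [ 0.23  0.15 -0.11] 0.0102
0.09 28.23 [ 1.07  3.53 -1.41] [ 0.63  0.   -0.31] 0.0098
0.12 28.53 [2.75 3.61 0.72] [ 0.71 -0.17 -0.29] 0.0096
0.15 28.84 [ 2.26  3.33 -0.05] [ 0.71 -0.21 -0.28] 0.0099
```

View pics/s8.png

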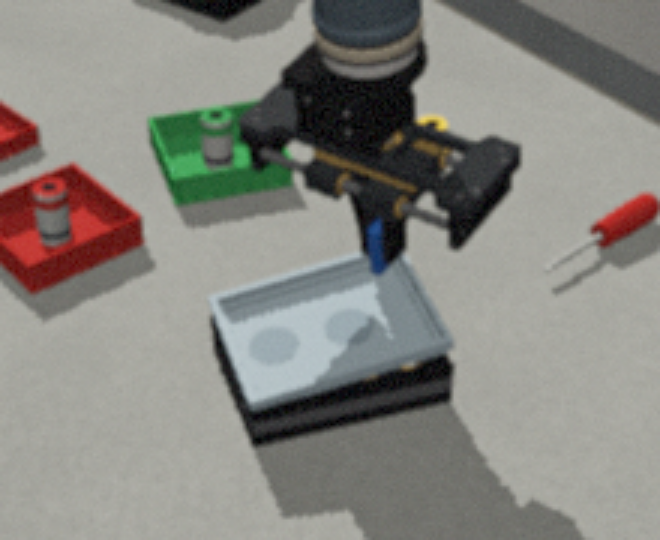

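The lug corner is up, and the second tray and the yellow barrel are undisturbed. The slight +d side force means the far corner is pressing outward, so I'll ease 1.5-2 mm that way and 1 mm up while continuing.

Run:
```python
from h import *
for th,o,l in ((.18,.0015,.0005),(.21,.002,.001),(.24,.002,.001),(.27,.002,.001),(.30,.002,.001)):
    p,R=arc(th); move_linear(p+D*o+[0,0,l],velocity=.03,rotation=R); s=state()
    print(th,round(s["t"],2),s["wrist_force"].round(2),s["wrist_torque"].round(2),round(s["finger_gap"],4))
    if abs(s["wrist_force"]).max()>20: print("STOP"); break
im,d=get_image("side"); cv2.imwrite("pics/s9.png",cv2.resize(im[120:300,220:440,::-1],None,fx=3,fy=3))
```

```text
0.18 29.21 [ 0.83  2.93 -0.35] [ 0.45  0.12 -0.25] 0.0098
0.21 29.52 [ 0.27  3.09 -1.41] [ 0.37  0.32 -0.17] 0.0094
0.24 29.83 [ 0.9   2.96 -0.65] [ 0.32  0.27 -0.14] 0.0099
0.27 30.14 [1.88 2.59 0.33] [ 0.39  0.07 -0.16] 0.0098
0.3 30.45 [1.57 2.05 1.12] [ 0.36  0.06 -0.14] 0.0101
```

View pics/s9.png

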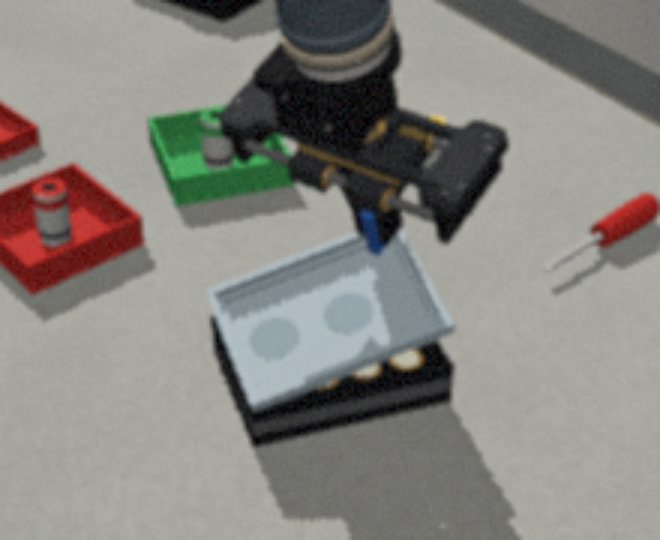

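It has tipped 0.30 rad, past the 0.25 release angle, and the black tray is still seated. Next, lift straight up while still tilted.

Run:
```python
from h import *
p,R=arc(.32); p=p+D*.002+[0,0,.002]
move_linear(p,velocity=.03,rotation=R)
for l in (.006,.012,.10):
    move_linear(p+[0,0,l],velocity=.03 if l<.02 else .1); s=state()
    print(l,round(s["t"],2),s["wrist_force"].round(2),s["wrist_torque"].round(2),round(s["finger_gap"],4))
im,d=get_image("side"); cv2.imwrite("pics/s10.png",im[:,:,::-1])
```

```text
0.006 31.13 [-0.03 -0.47 -0.86] [-0.15  0.32  0.  ] 0.0098
0.012 31.48 [ 0.8   1.15 -0.78] [-0.17  0.34  0.02] 0.0097
0.1 32.52 [ 0.19  0.41 -1.39] [-0.15  0.31  0.02] 0.0099
```

View pics/s10.png

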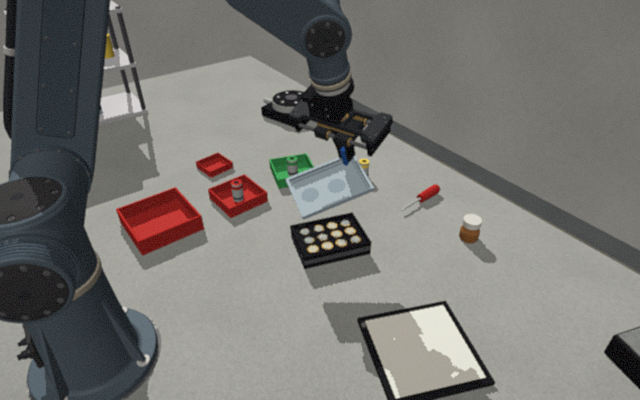

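The tray has come away and the black tray sits level in place at (331,238). I'll level the tray and carry it to the panel.

Run:
```python
from h import *
s=state(); p=s["eef_pos"]
move_linear(np.array([p[0],p[1],.22]),velocity=.06,rotation=down(AL))
PC=np.array([.4695,-.319]); yt=-.377
L=PC+R2(yt)@np.array([.060,.043])
Rf=down(yt+.62)
print(solve_ik(np.r_[L,.22],Rf).round(2))
m=move_linear(np.r_[L,.20],velocity=.12,rotation=Rf)
move_linear(np.r_[L,.176],velocity=.05); wait(.5)
s=state(); print(s["t"],s["eef_pos"].round(4),s["wrist_force"].round(2),s["wrist_torque"].round(2),s["finger_gap"],abs(s["dq"]).max())
for n in("side","top","wrist"):
    im,d=get_image(n); cv2.imwrite(f"pics/{n}11.png",im[:,:,::-1]); np.save(f"pics/{n}11d.npy",d); np.save(f"pics/{n}11i.npy",im)
```

```text
[-0.69  0.52  1.45 -0.    1.17  0.64]
36.9833 [ 0.5411 -0.3011  0.1761] [ 0.17  0.16 -1.12] [-0.    0.1   0.03] 0.009913478999309158 0.002800052058375962
```

View pics/side11.png

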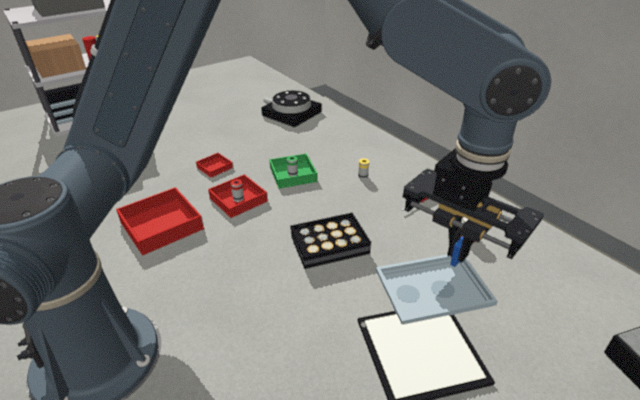

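View pics/top11.png

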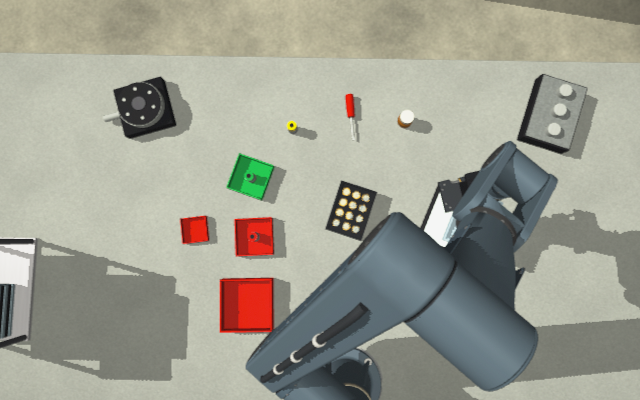

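View pics/wrist11.png

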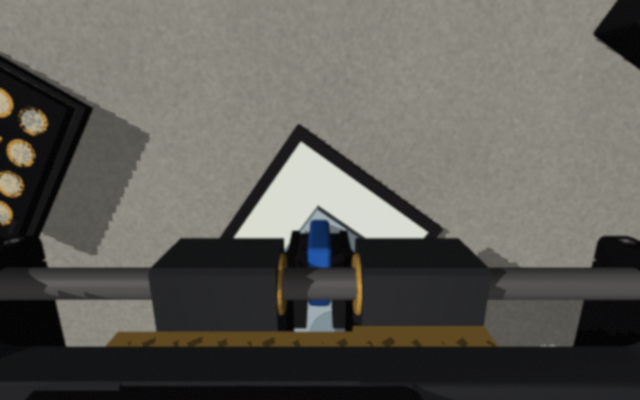

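The side view shows the tray roughly level at (437,287) over the panel, with everything else in place. I'll fit its plane and centre from the side depth.

```bash
cat > chk.py <<'E'
from h import *
def pts(n,im,d,mm):
    c=camera_model(n); v,u=np.where(mm&(d>0)); D_=d[v,u]
    return (np.stack([(u-c["cx"])/c["fx"]*D_,(v-c["cy"])/c["fy"]*D_,D_],1)-c["t"])@c["R"]
def check(im,d):
    m=masks(im)["tray"].copy(); m[:,:370]=0; m[:240]=0; m[325:]=0
    P=pts("side",im,d,m); P=P[(P[:,2]>.12)&(P[:,2]<.21)]
    F=P
    for _ in range(8):
        A_=np.c_[F[:,:2],np.ones(len(F))]; k=np.linalg.lstsq(A_,F[:,2],rcond=None)[0]
        r=P[:,2]-np.c_[P[:,:2],np.ones(len(P))]@k; F=P[abs(r+.0015*(_<4))<.004]
    rc=cv2.minAreaRect(P[:,:2].astype(np.float32)*1000)
    print("n",len(P),len(F),"slope",k[:2].round(3),"rect",rc,"floor z at c",k@np.r_[np.array(rc[0])/1000,1],"ztop",np.percentile(P[:,2],[1,50,99]).round(4))
E
python3 - <<'E'
from chk import *
check(np.load("pics/side11i.npy"),np.load("pics/side11d.npy"))
# second tray before/after in top view & side (dark outline)
a=np.load("pics/top0i.npy");b=np.load("pics/top11i.npy")
h=hsv(b);m=(h[...,2]<70);m[:,:320]=0;m[:,385:]=0;m[:172]=0;m[245:]=0
m=cv2.morphologyEx(m.astype(np.uint8),cv2.MORPH_CLOSE,np.ones((7,7)))
st,ce,mm=max(blobs(m),key=lambda x:x[0][4]);rc=cv2.minAreaRect(np.argwhere(mm)[:,::-1].astype(np.float32)); q=np.array([ray("top",*p,.042)[:2] for p in cv2.boxPoints(rc)]);print("second",q.round(3).tolist(),q.mean(0), "vs top tray rim mean (.498,-.0075)")
for n,z in(("side",.01),):
    im=np.load("pics/side0i.npy"); st,ce,mm=max(blobs(masks(im)["white"]),key=lambda x:x[0][4]); P=pts(n,im,np.load("pics/side0.npy"),mm); print("panel side",cv2.minAreaRect(P[:,:2].astype(np.float32)*1000),np.median(P[:,2]))
E
```

```text
n 4352 3454 slope [0.005 0.005] rect ((469.990478515625, -319.8746337890625), (112.3530044555664, 150.3273468017578), 68.09393310546875) floor z at c 0.16004145651756915 ztop [0.1579 0.1603 0.173 ]
second [[0.434, 0.068], [0.585, 0.021], [0.538, -0.128], [0.388, -0.08]] [ 0.4864561  -0.02966534] vs top tray rim mean (.498,-.0075)
panel side ((471.91632080078125, -319.5237121582031), (156.53842163085938, 155.4419708251953), 68.17546081542969) 0.012487927920057828
```

The tray is level (slope 0.005) and centred within 2 mm of the panel (same camera), with its middle about 150 mm above it. The second-tray mask merged with the arm, so I'll check that tray again by comparing the side pictures.

Run:
```python
import numpy as np,cv2
from chk import *
b=np.load("pics/top11i.npy"); h=hsv(b); m=(h[...,2]<60); m[:,:322]=0;m[:,380:]=0;m[:176]=0;m[245:]=0
hull=[]
# left, top and bottom-left edges free of the arm: corners
m=cv2.morphologyEx(m.astype(np.uint8),cv2.MORPH_OPEN,np.ones((2,2)));ys,xs=np.where(m)
for nm,i in (("top",ys.argmin()),("left",xs.argmin())): print(nm,xs[i],ys[i],ray("top",xs[i],ys[i],.042)[:2].round(4))
print("expected corners",(CEN+R2(YT)@np.array([.075,.055])).round(4),(CEN+R2(YT)@np.array([-.075,.055])).round(4))
a=np.load("pics/side0i.npy")[205:275,280:380];c=np.load("pics/side11i.npy")[205:275,280:380]
o=cv2.resize(np.hstack([a,c])[:,:,::-1],None,fx=4,fy=4,interpolation=0);cv2.imwrite("pics/cmp.png",o)
for im,nm in((a,"before"),(c,"after")):
    k=hsv(im)[...,2]<75; k=k.copy(); ys,xs=np.where(k); i=ys.argmax(); print(nm,xs.min()+280,xs.max()+280,ys.max()+205,xs[i]+280)
```

```text
top 342 183 [0.5769 0.0193]
left 327 228 [0.445  0.0603]
expected corners [0.5878 0.0224] [0.4442 0.0656]
before 291 370 268 304
after 291 370 268 305
```

View pics/cmp.png

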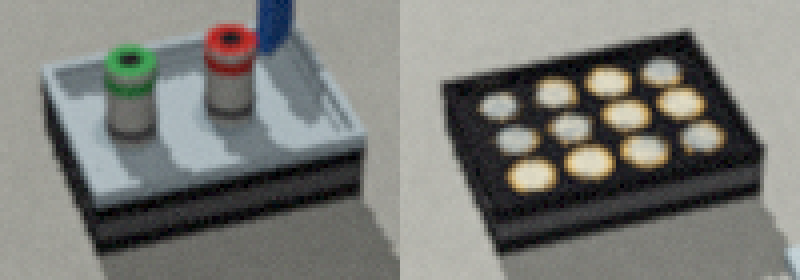

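The side outline of the black stack is the same before and after (columns 291–370, bottom row 268), so the second tray is still seated, flat and flush. Handing in.

Run:
```python
from h import *
s=state(); print(s["t"],s["finger_gap"],abs(s["dq"]).max()); job_done()
```

```text
37.1333 0.009727345520906101 0.0022973482010072576
the job is handed in; nothing more can be done
```

I did all the steps in the order asked and handed the job in at 37.1 s of the 72 s allowed. No verdict is reported.

- **Barrels:** the red one stands in the middle-sized red box and the green one in the green box. Both were lowered until they touched the box floor, at the height expected.
- **Peel:** I gripped the lug, tipped the tray 0.32 rad about the opposite corner, then lifted it clear and levelled it. Force readings at each step stayed within about 4 N per axis. The black tray's outline in the side view was the same before and after, to within a pixel.
- **Final hold:** the tray is level (slope about 0.005) and within about 2 mm of the panel centre. Its middle is about 150 mm above the panel, and the arm is still with the lug held.
- **Left alone:** the spare barrel, jar and screwdriver look unmoved in the final top view, judged by eye.

**Checks that disagreed or failed:**
- **Camera disagreement:** the cameras disagreed by 2–5 mm. I corrected for this using a barrel already placed.
- **Top-view check of the black tray:** the first attempt failed because its mask was the wrong size, probably merged with the arm. The corners I then picked were 5–11 mm off the expected ones, so I relied on the side view instead.

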